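# Fit the spice mill's grinding ring and lock it with the square key

### The arm

A 6-joint arm with a two-finger parallel gripper is mounted at the origin on the work surface. World frame = base frame: x ahead of the robot, y to its left, z up, the work surface at z = 0. Lengths are in m, angles in rad, forces in N, time in s.
With the tool pointing down it reaches from about 0.3 to 0.775 m from the base axis. Payload 14.6 kg.
Tool frame: the origin (TCP) lies midway between the tips of the shut fingers; the grasp point (between the pads) lies 19 mm behind it (tcp_to_grasp is the distance from the TCP to the grasp point, in m); z points along the fingers, y is the line along which they close (so a half turn about z gives the same grasp; the last joint's range is limited). The gripper opens to 94 mm and grips with 3 to 60 N. Pads are 16 mm wide; open, the fingers measure 119 mm over their backs; the gripper's body (75 mm by 177 mm) begins 78 mm behind the grasp point.
Start: joints at [1.101, 0.3, 1.521, -0, 1.321, -0.067], TCP at [0.216, 0.506, 0.205] pointing down, gripper open.
Joint ranges: [-3.03, 3.03], [-0.79, 2.21], [0.23, 2.52], [-1.04, 4.18], [0, 3.07], [-2.55, 2.55]. Speed limits (rad/s): [2.22, 2.22, 2.57, 3.14, 3.14, 3.14].

### API

Orientations are given as [roll, pitch, yaw] about the fixed x, y, z axes, in that order (R = Rz(yaw) Ry(pitch) Rx(roll)).
In Python, from station import * gives the robot as it stands.
- The arm moves only by the tool send_rows, never from a script. Its argument "motion" is a list of rows, each a list of 3 entries, a list of its own where there are three numbers: the shift along the tool's x, y, z in units of 0.03 m (1.0 is 0.03 m), then the turn, a rotation vector about the tool's x, y, z in units of 0.12 rad (1.0 is 0.12 rad), then the opening, from -1 (shut) to 1 (fully open). In form: [[[x, y, z], [rx, ry, rz], grip], ...]. A call has 1 to 12 rows; each row shifts and turns the commanded pose from where the row before left it, along the tool's axes as they then stand; what a row does not reach is not made up. A row lasts 1/10 s, in which the tool goes at most 50 mm and 8.59 degrees, less where a joint would pass 70% of its speed; a pose out of reach is approached as far as the arm can. A call with a number of a shift or a turn outside -1 to 1 is refused whole. A call with a gripper value outside its range is refused whole. The fingers move at their own pace and stop on an object; "squeeze" is the grip in N (left out, the last holds). Time passes only in rows, so rows that do not move let the fingers close. It gives the time, the measured TCP pose, the force, the opening and the grip force at its end, in the units of the state.
- get_obs(): the state, without advancing time (a new reading comes with each control period).
- camera(name): name is "side" or "top" or "wrist"; returns a dict with "pixels" (400x640x3 uint8, red, green, blue), "depth" (400x640 float32, m along the optical axis (not along the pixel's ray), 0 where there is no reading), "fx", "fy", "cx", "cy" (pixels), "rvec" (rotation vector, rad) and "tvec" (3), from world to camera coordinates, as OpenCV has them. Camera axes: x right, y down, z forward; pixel columns grow to the right and rows downward; lengths in m; the calibration is good to about 2 mm. A picture is of the moment at which its call begins.
- hand_in(): hands the job in; it is judged then, once.
The state is a dict: "time_s": time; "qpos": joint angles; "joint_vel": joint speeds; "tau": joint torques, N m; "ee_pos": TCP position; "eef_rot": TCP orientation; "force": force on the tool from outside, world axes, zero at the start; "moment": the same for the moment, N m; "grip_width": finger opening in m; "grip_force": force on a finger pad.
Only numpy, scipy, OpenCV 4.12 (cv2) and the standard library are available. Lean on these libraries where they do the work, as an engineer would, in place of code of your own. Each camera call takes 0.05 s, during which the arm holds its last target. There are 200 camera calls.

### The job

Get the spice mill ready: slide the loose steel grinding ring, flange down, over the mill's upright post until it sits flat on the seat. Then put the square key fully home in the recess of the slanted lock knob and use it to turn the knob clockwise to its stop, so that the little keeper arm comes over the ring's flange; turn the knob only with the key, not with the gripper. Leave the key standing in the knob, and leave the crockery and the other things on the shelf where they are.

Things in the scene. Friction and masses are not known exactly. Their poses are not given: they have to be found in the camera images.
- mill: Aluminium spice mill bolted to the shelf: foot plate 190 x 130 x 12 mm, round column (radius up to 44 mm at the foot, 36 mm at the seat), a bare upright steel post, a short spout low on the +x side and a slanted lock knob on its -x side. Origin: underside, 30 mm in -x from the post axis; its -x side, with the knob, faces to the robot's left, seen from the robot; z up.
- mill_seat (a point): Centre of the flat round seat (radius 36 mm, 90 mm above the shelf) on which the ring must rest; post axis; axes as the mill's. The post rises from here, 20 mm in diameter and 60 mm high; its top 9 mm taper to 12 mm.
- post_top (a point): Centre of the top of the post, 60 mm above the seat.
- grind_ring: Steel grinding ring, 250 g: flange 68 mm in diameter and 9 mm thick at the bottom, with a hub 36 mm in diameter standing on it to a total height of 34 mm; through bore 23 mm in diameter. Origin: centre of the underside of the flange; z up the hub. It lies flange down on the shelf.
- key: Steel square key, 140 g, 114 mm long, upright, tip down, in a wooden block. Tip to top: cone to 6 mm (7 to 14 mm across), square tang 14 x 14 mm up to 38 mm, round shank 13 mm across up to 74 mm, flat handle 74 to 114 mm, 40 mm wide along key x, 12 mm thick along key y. Origin: centre of the tip; z up to the handle; tang flats face key x and y.
- key_tip (a point): Centre of the key's tip (the key's origin), axes as the key's.
- key_block: Fixed wooden block 70 x 70 x 40 mm; origin: centre of its underside. The key stands in a square hole 15 mm wide and 30 mm deep in the middle of its top, so that the tip is 10 mm above the shelf.
- knob_head: Captive steel lock knob, 48 mm across. Origin: centre of the mouth of its square recess (16 mm wide, 28 mm deep). z: knob axis, out of the recess, leaning 35 degrees from vertical to the mill's -x side. x, y: square to the recess's flats, turning with the knob. A keeper arm 8 mm thick, at 75 degrees from x towards y, reaches 60 mm from the axis and 5 mm above the mouth.
- lock_knob (a joint): Angle of the lock knob, rad: 0 to 1.2, growing clockwise seen from outside (looking into the recess); starts near 0 (open, keeper to the side); at the stop, 1.2, the keeper points nearly at the post, above the ring's flange. Stiff: about 0.05 N m; stays where it is left.
- strainer: Bystander, to be left alone: small white plastic strainer bowl, 72 mm across and 35 mm high, with one short flat tab. Origin: centre of its underside.
- dish: Bystander, to be left alone: green ceramic dish (bowl), 124 mm across and 35 mm high. Origin: centre of its underside.
- wood_spoon: Bystander, to be left alone: wooden spoon lying flat, 200 mm long, about 20 mm high; origin at its middle, x along it.
- mug: Bystander, to be left alone: terracotta mug, 76 mm across and 85 mm high. Origin: centre of its underside.
- spice_jar: Bystander, to be left alone: glass jar with steel cap, 56 mm across, 80 mm high. Origin: centre of its underside.
- tin: Bystander, to be left alone: closed round aluminium tin, 72 mm across, 60 mm high. Origin: centre of its underside.

How it is judged:
On the way, in this order (a step that is already met when the one before it is completed fails the run):
1. the ring sits flat on the seat, over the post, while the knob is still open (horizontal distance between grind_ring and mill_seat below 0.004 m and z of grind_ring in the frame of mill_seat between -0.004 and 0.003 m and angle between grind_ring's own z axis and vertical below 0.06 rad and value of joint lock_knob below 0.4 rad), for 0.2 s.
2. the key is home in the knob's recess before the knob is turned (z of key_tip in the frame of knob_head below -0.021 m and angle between the z axis of key and the z axis of knob_head, either way round below 0.2 rad and x of key_tip in the frame of knob_head between -0.006 and 0.006 m and y of key_tip in the frame of knob_head between -0.006 and 0.006 m and value of joint lock_knob below 0.5 rad), for 0.1 s.
At the end, for the whole second after the job is handed in: Ring flat on the seat around the post (4 mm off centre, 3 mm of height, 0.06 rad of level); knob past 1.08 rad (stop 1.2); key standing in the recess (tip 21 mm or more below the mouth, 6 mm off axis, 0.2 rad of lean); all at rest (horizontal distance between grind_ring and mill_seat below 0.004 m and z of grind_ring in the frame of mill_seat between -0.004 and 0.003 m and angle between grind_ring's own z axis and vertical below 0.06 rad and z of key_tip in the frame of knob_head below -0.021 m and angle between the z axis of key and the z axis of knob_head, either way round below 0.2 rad and x of key_tip in the frame of knob_head between -0.006 and 0.006 m and y of key_tip in the frame of knob_head between -0.006 and 0.006 m and value of joint lock_knob above 1.08 rad and linear speed of each of key, grind_ring below 0.02 m/s); the robot touches nothing.
It fails at once if a bystander is moved by more than 30 mm (distance of any of strainer, dish, wood_spoon, mug, spice_jar, tin from where it was at the start of the episode above 0.03 m).
It fails at once if the gripper itself pushes on the knob or its keeper by more than 3 N (contact force between the fingers and knob_head above 3 N).
It also fails if it takes over 72 s, if anything falls off the work surface, if the arm or the gripper's body presses on something with over 40 N, if the wrist force passes 120 N, or if a joint passes its speed limit or range.

## Working session

There is one attempt and no reset: what is moved stays moved. The work goes in short steps, Python scripts to look and compute and a tool call to move; the robot and the scene stay as the last step left them, time stands still between calls to the robot, and variables do not carry over. Pictures are saved under pics/ and viewed, at most 12 in all, crops included, and the job is handed in when it is done.

Besides the shell and the picture viewer there is one more tool, called after "Request:" as name([rows], argument=value, ...), one row to a line, values as JSON. send_rows: Moves the arm, as the interface text tells. Its arguments: {"type":"object","properties":{"motion":{"type":"array"},"squeeze":{"type":"number"}},"required":["motion"]}

```bash
ls; mkdir -p pics; cat > h.py <<'E'
from station import *
import numpy as np, cv2
from scipy.spatial.transform import Rotation as R
def cam(n):
    c=camera(n); c['R']=R.from_rotvec(np.array(c['rvec']).ravel()).as_matrix(); c['t']=np.array(c['tvec']).ravel(); return c
def pts(c):
    d=c['depth']; v,u=np.mgrid[:400,:640]
    p=np.stack([(u-c['cx'])/c['fx']*d,(v-c['cy'])/c['fy']*d,d],-1)
    return (p-c['t'])@c['R']
def ray(c,u,v,z):
    o=-c['R'].T@c['t']; r=c['R'].T@np.array([(u-c['cx'])/c['fx'],(v-c['cy'])/c['fy'],1]); return o+r*(z-o[2])/r[2]
def save(c,n): cv2.imwrite('pics/'+n,c['pixels'][...,::-1])
E
python3 - <<'E'
from h import *
import pickle
print(get_obs())
D={}
for n in ['top','side']:
    c=cam(n); save(c,n+'0.png'); D[n]=c; print(n,c['fx'],-c['R'].T@c['t'],c['R'][2])
pickle.dump(D,open('d.pkl','wb'))
E
```

```text
pics
{'time_s': 0.0, 'qpos': array([ 1.10140174e+00,  3.00468935e-01,  1.52162479e+00,  2.69137327e-05,
        1.32070222e+00, -6.66012108e-02]), 'joint_vel': array([ 0.00085922,  0.00063212, -0.00124639,  0.00024378, -0.00199705,
        0.00043441]), 'tau': array([ 2.02397270e-03, -5.31799865e+01, -3.52745569e+01,  7.08735734e-02,
        2.44694244e-02, -9.53062158e-05]), 'ee_pos': array([0.21546345, 0.5057329 , 0.20486903]), 'eef_rot': array([-3.14039377e+00, -1.06091755e-04,  2.73879253e+00]), 'force': array([-0.45287191,  0.21603029,  0.96913143]), 'moment': array([-0.02970321, -0.02752469, -0.01252294]), 'grip_force': 0.0, 'grip_width': 0.0938835356455227}
top 420.2322677507971 [ 0.54117375 -0.01222275  0.98662972] [ 0.05463254 -0.01925948 -0.99832077]
side 494.6574899942612 [ 0.30416751 -0.70853848  0.91234129] [ 0.27354338  0.64243164 -0.71586005]
```

View pics/top0.png

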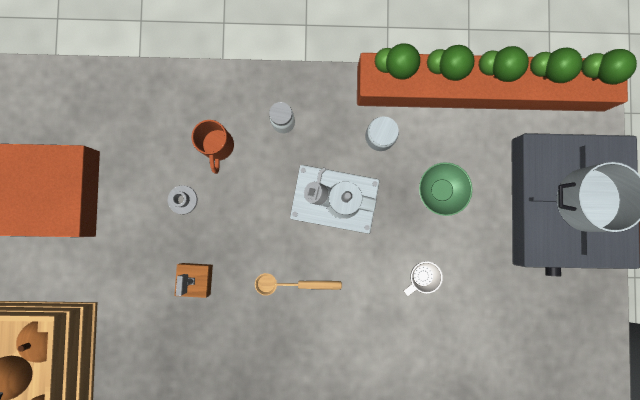

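View pics/side0.png

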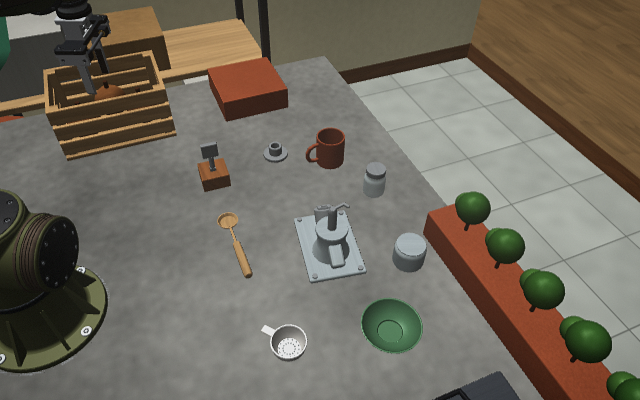

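```bash
cat > m.py <<'E'
from h import *
import pickle
D=pickle.load(open('d.pkl','rb'))
def rect(p,lab):
    r=cv2.minAreaRect((p[:,:2]*1000).astype(np.float32)); c,rad=cv2.minEnclosingCircle((p[:,:2]*1000).astype(np.float32))
    print(lab,len(p),'mean',p.mean(0).round(4),'rect',np.round(r[0],1),np.round(r[1],1),round(r[2],1),'circ',np.round(c,1),round(rad,1))
for n in ['top','side']:
    c=D[n]; P=pts(c); print(n)
    def near(x,y,r,z0,z1): 
        return P[(np.hypot(P[...,0]-x,P[...,1]-y)<r)&(P[...,2]>z0)&(P[...,2]<z1)&(c['depth']>0)]
    if n=='top':
        T=[P[200,190],P[280,200],P[198,347],P[190,315]]
        print(np.round(T,3))
    rg,kb,po,kn=T
    for lab,q,r,z0,z1 in [('ringhub',rg,.06,.028,.045),('flange',rg,.06,.005,.013),('block',kb,.07,.035,.045),('handle',kb,.1,.1,.14),('handletop',kb,.1,.118,.13),('posttop',po,.08,.142,.16),('seat',po,.06,.085,.094),('plate',po,.13,.007,.017),('knob',kn,.06,.094,.138)]:
        p=near(q[0],q[1],r,z0,z1)
        if len(p)>4: rect(p,lab)
a=D['top']['pixels'][150:250,280:400]; b=D['side']['pixels'][195:295,280:380]
cv2.imwrite('pics/crop0.png',np.hstack([cv2.resize(a,None,fx=3.6,fy=3.6,interpolation=cv2.INTER_CUBIC),cv2.resize(b,None,fx=3.6,fy=3.6,interpolation=cv2.INTER_CUBIC)])[...,::-1])
E
python3 m.py
```

```text
top
[[ 0.606  0.281  0.009]
 [ 0.426  0.243  0.041]
 [ 0.607 -0.073  0.15 ]
 [ 0.628 -0.008  0.083]]
ringhub 132 mean [0.6069 0.3    0.0332] rect [607.3 299.5] [34.4 34.3] 7.8 circ [607.4 300. ] 18.0
flange 446 mean [0.607  0.2971 0.009 ] rect [616.3 289.7] [66.9 94.8] 37.8 circ [612. 283.] 51.8
block 761 mean [0.4276 0.2567 0.04  ] rect [424.8 263.5] [72.1 70.4] 88.0 circ [425.  263.2] 48.1
handle 186 mean [0.4254 0.2613 0.1193] rect [425.  263.2] [13.  39.7] 87.6 circ [425.1 262.7] 20.2
handletop 128 mean [0.4247 0.2627 0.1235] rect [424.6 263.3] [38.8 12.6] 0.5 circ [424.9 262.4] 19.8
posttop 66 mean [ 0.6122 -0.0732  0.1479] rect [612.2 -73. ] [18.3 16.3] 1.2 circ [612.2 -73.1] 9.5
seat 806 mean [ 0.612  -0.0697  0.0898] rect [618.1 -64.4] [91.7 71.6] 57.7 circ [611.9 -60.5] 47.7
plate 2675 mean [ 0.6129 -0.0481  0.0122] rect [615.6 -54.1] [191. 130.] 80.5 circ [616.  -53.1] 112.6
knob 17 mean [ 0.6319 -0.0445  0.1045] rect [629.2 -30. ] [76.6 39.5] 41.7 circ [639.1 -41.1] 38.5
side
ringhub 73 mean [0.6103 0.2999 0.033 ] rect [608.9 300.1] [37.4 37. ] 38.5 circ [607.9 301.3] 22.3
flange 209 mean [0.6067 0.2903 0.0088] rect [611.4 279.6] [95.4 90.8] 59.7 circ [603.6 279.1] 53.5
block 489 mean [0.4266 0.2599 0.0396] rect [427.4 264.5] [78.3 70.2] 87.4 circ [426.6 263.6] 48.3
handle 162 mean [0.4269 0.2607 0.1155] rect [426.8 262. ] [40.  19.5] 3.5 circ [427.  261.8] 20.2
handletop 75 mean [0.4268 0.2624 0.1224] rect [426.9 262. ] [38.7 19.5] 3.5 circ [426.9 262.6] 19.8
posttop 53 mean [ 0.6128 -0.0754  0.1474] rect [612.9 -73.8] [14.3 16.9] 66.2 circ [612.  -75.7] 9.9
seat 571 mean [ 0.6115 -0.0759  0.0899] rect [618.3 -63.3] [92.4 68.2] 66.4 circ [614.1 -61.7] 47.5
plate 1998 mean [ 0.605  -0.0723  0.0121] rect [617.6 -53.7] [192.5 130.5] 80.2 circ [617.5 -54. ] 112.0
```

View pics/crop0.png

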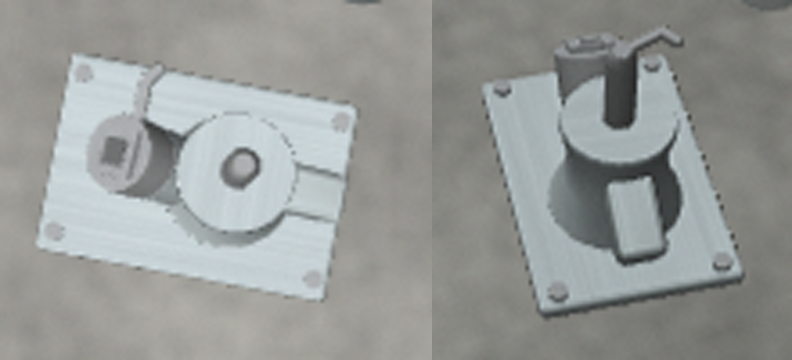

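```bash
cat > k.py <<'E'
from h import *
import pickle
D=pickle.load(open('d.pkl','rb'))
a=np.radians(80.35); mx=-np.array([np.cos(a),np.sin(a),0]); my=np.cross([0,0,1],mx)
M=np.stack([mx,my,[0,0,1]],1)
t=np.radians(35); Kr=M@np.array([[np.cos(t),0,-np.sin(t)],[0,1,0],[np.sin(t),0,np.cos(t)]])  # cols: toward post, my, axis
post=np.array([.6123,-.0738,.09])
for n in ['top','side']:
    c=D[n]; P=pts(c)
    L=(P-post)@Kr; m=(np.hypot(*(P[...,:2]-post[:2]-np.array([.01,.06])).transpose(2,0,1))<.05)&(P[...,2]>.05)&(np.linalg.norm((P-post)[...,:2],axis=-1)>.037)
    h=L[m][:,2]; hist,e=np.histogram(h,np.arange(-.03,.06,.002)); print(n,[(round(x,3),k) for x,k in zip(e,hist) if k])
    np.save(n+'L.npy',L[m])
E
python3 k.py
```

```text
top [(np.float64(-0.014), np.int64(1)), (np.float64(-0.01), np.int64(4)), (np.float64(-0.008), np.int64(2)), (np.float64(-0.006), np.int64(7)), (np.float64(-0.004), np.int64(8)), (np.float64(-0.002), np.int64(5)), (np.float64(0.0), np.int64(3)), (np.float64(0.002), np.int64(4)), (np.float64(0.004), np.int64(12)), (np.float64(0.006), np.int64(13)), (np.float64(0.008), np.int64(7)), (np.float64(0.01), np.int64(16)), (np.float64(0.012), np.int64(18)), (np.float64(0.014), np.int64(9)), (np.float64(0.016), np.int64(16)), (np.float64(0.018), np.int64(17)), (np.float64(0.02), np.int64(11)), (np.float64(0.022), np.int64(17)), (np.float64(0.024), np.int64(15)), (np.float64(0.026), np.int64(18)), (np.float64(0.028), np.int64(47)), (np.float64(0.03), np.int64(86)), (np.float64(0.032), np.int64(57)), (np.float64(0.034), np.int64(85)), (np.float64(0.036), np.int64(40)), (np.float64(0.038), np.int64(10)), (np.float64(0.04), np.int64(4))]
side [(np.float64(-0.002), np.int64(1)), (np.float64(0.0), np.int64(1)), (np.float64(0.004), np.int64(3)), (np.float64(0.006), np.int64(2)), (np.float64(0.008), np.int64(3)), (np.float64(0.01), np.int64(4)), (np.float64(0.012), np.int64(6)), (np.float64(0.014), np.int64(9)), (np.float64(0.016), np.int64(7)), (np.float64(0.018), np.int64(12)), (np.float64(0.02), np.int64(11)), (np.float64(0.022), np.int64(9)), (np.float64(0.024), np.int64(14)), (np.float64(0.026), np.int64(15)), (np.float64(0.028), np.int64(17)), (np.float64(0.03), np.int64(23)), (np.float64(0.032), np.int64(35)), (np.float64(0.034), np.int64(40)), (np.float64(0.036), np.int64(22)), (np.float64(0.038), np.int64(5)), (np.float64(0.04), np.int64(2))]
```

Request:
send_rows([
  [[0, 0, 0], [0, 0, 1], 1],
  [[0, 0, 0], [0, 0, 1], 1],
  [[0, 0, 0], [0, 0, 1], 1],
  [[0, 0, 0], [0, 0, 1], 1],
  [[0, 0, 0], [0, 0, 1], 1],
  [[0, 0, 0], [0, 0, 1], 1],
  [[0, 0, 0], [0, 0, 1], 1],
  [[0, 0, 0], [0, 0, 1], 1],
  [[0, 0, 0], [0, 0, 1], 1],
  [[0, 0, 0], [0, 0, 1], 1],
  [[0, 0, 0], [0, 0, 1], 1],
  [[0, 0, 0], [0, 0, 0.2], 1],
], squeeze=30)

```text
time_s: 1.3
ee_pos: [0.2155, 0.5059, 0.2051]
eef_rot: [-3.141, 0.001, 1.392]
force: [0.1, 0.8, 0.0]
grip_width: 0.0937
grip_force: 0.0
```

```bash
cat >> h.py <<'E'
a_=np.radians(80.35); mx=-np.array([np.cos(a_),np.sin(a_),0]); my=np.cross([0,0,1],mx)
RT=np.stack([-mx,my,[0,0,-1]],1)   # tool down, y across the mill
def go(pos,Rt=None):
    o=get_obs(); Rc=R.from_euler('xyz',o['eef_rot']).as_matrix()
    print('t',o['time_s'],'tcp',o['ee_pos'].round(4),'gw',round(o['grip_width'],4),'F',o['force'].round(1),'q',o['qpos'].round(2))
    print('shift units',(Rc.T@(np.array(pos)-o['ee_pos'])/.03).round(3))
    if Rt is not None: print('turn units',(R.from_matrix(Rc.T@Rt).as_rotvec()/.12).round(3))
E
python3 -c "
from h import *
go([.6075,.2998,.08],RT)"
```

```text
t 1.3 tcp [0.2155 0.5059 0.2051] gw 0.0937 F [0.1 0.8 0. ] q [1.1  0.3  1.52 0.   1.32 1.28]
shift units [-4.435 14.079  4.171]
turn units [-0.002  0.005 -0.086]
```

Request:
send_rows([
  [[-0.37, 1, 0], [0, 0, -0.09], 1],
  [[-0.37, 1, 0], [0, 0, 0], 1],
  [[-0.37, 1, 0.4], [0, 0, 0], 1],
  [[-0.37, 1, 0.4], [0, 0, 0], 1],
  [[-0.37, 1, 0.4], [0, 0, 0], 1],
  [[-0.37, 1, 0.4], [0, 0, 0], 1],
  [[-0.37, 1, 0.4], [0, 0, 0], 1],
  [[-0.37, 1, 0.4], [0, 0, 0], 1],
  [[-0.37, 1, 0.4], [0, 0, 0], 1],
  [[-0.37, 1, 0.4], [0, 0, 0], 1],
  [[-0.37, 1, 0.4], [0, 0, 0], 1],
  [[-0.37, 1, 0.4], [0, 0, 0], 1],
])

```text
time_s: 2.5
ee_pos: [0.5496, 0.3143, 0.0847]
eef_rot: [-3.141, 0.0, 1.409]
force: [0.2, 0.9, -0.2]
grip_width: 0.0943
grip_force: 0.0
```

Request:
send_rows([
  [[0, 1, 0.17], [0, 0, 0], 1],
  [[0, 0.8, 0], [0, 0, 0], 1],
  [[0, 0.28, 0], [0, 0, 0], 1],
  [[0, 0, 0], [0, 0, 0], 1],
  [[0, 0, 0], [0, 0, 0], 1],
])

```text
time_s: 3.0
ee_pos: [0.6093, 0.3052, 0.0803]
eef_rot: [-3.141, 0.0, 1.407]
force: [-0.3, 0.9, 0.4]
grip_width: 0.094
grip_force: 0.0
```

```bash
python3 - <<'E'
from h import *
c=cam('wrist'); save(c,'w1.png'); P=pts(c)
m=(c['depth']>0)&(abs(P[...,2]-.034)<.004)&(np.hypot(P[...,0]-.6075,P[...,1]-.2998)<.04)
p=(P[m][:,:2]*1000).astype(np.float32); print(len(p),cv2.minEnclosingCircle(p),P[m].mean(0))
m=(c['depth']>0)&(abs(P[...,2]-.009)<.003)&(np.hypot(P[...,0]-.6075,P[...,1]-.2998)<.045)
p=(P[m][:,:2]*1000).astype(np.float32); print(len(p),cv2.minEnclosingCircle(p))
go([.6075,.2998,.0125],RT)
E
```

```text
893 ((608.277587890625, 302.3289794921875), 17.82496452331543) [0.60848486 0.30281401 0.0329232 ]
2763 ((608.4138793945312, 302.1333312988281), 33.827354431152344)
t 3.05 tcp [0.6092 0.3053 0.0805] gw 0.0937 F [0.1 0.8 0.3] q [0.41 0.7  1.22 0.   1.22 0.57]
shift units [-0.191 -0.026  2.266]
turn units [-0.002  0.001  0.039]
```

Request:
send_rows([
  [[-0.14, 0, 0.7], [0, 0, 0], 1],
  [[0, 0, 0.7], [0, 0, 0], 1],
  [[0, 0, 0.6], [0, 0, 0], 1],
  [[0, 0, 0.26], [0, 0, 0], 1],
  [[0, 0, 0], [0, 0, 0], 1],
  [[0, 0, 0], [0, 0, 0], -1],
  [[0, 0, 0], [0, 0, 0], -1],
  [[0, 0, 0], [0, 0, 0], -1],
  [[0, 0, 0], [0, 0, 0], -1],
  [[0, 0, 0], [0, 0, 0], -1],
  [[0, 0, 0], [0, 0, 0], -1],
], squeeze=40)

```text
time_s: 4.15
ee_pos: [0.6095, 0.3007, 0.0126]
eef_rot: [3.141, -0.0, 1.406]
force: [0.1, -0.3, -0.3]
grip_width: 0.0495
grip_force: 0.0
```

Request:
send_rows([
  [[0, 0, -1], [0, 0, 0], -1],
  [[0, 0, -1], [0, 0, 0], -1],
  [[0, 0, -1], [0, 0, 0], -1],
  [[0, 0, -1], [0, 0, 0], -1],
  [[0, 0, -1], [0, 0, 0], -1],
  [[0, 0, -1], [0, 0, 0], -1],
])

```text
time_s: 4.75
ee_pos: [0.6093, 0.3006, 0.1939]
eef_rot: [3.142, 0.0, 1.406]
force: [0.1, 0.7, 0.1]
grip_width: 0.002
grip_force: 0.0
```

```bash
python3 -c "
from h import *
go([.6123,-.0738,.193],RT)"
```

```text
t 4.75 tcp [0.6093 0.3006 0.1939] gw 0.002 F [0.1 0.7 0.1] q [ 0.4   0.61  1.11 -0.    1.43  0.57]
shift units [-12.295   2.15    0.029]
turn units [0.    0.    0.027]
```

Request:
send_rows([
  [[0, 0, 0], [0, 0, 0], 1],
  [[0, 0, 0], [0, 0, 0], 1],
  [[0, 0, 0], [0, 0, 0], 1],
  [[0, 0, 1], [0, 0, 0], 1],
  [[0, 0, 1], [0, 0, 0], 1],
  [[0, 0, 1], [0, 0, 0], 1],
  [[0, 0, 0.8], [0, 0, 0], 1],
  [[0, 0, 0], [0, 0, 0], 1],
  [[0, 0, 0], [0, 0, 0], 1],
])

```text
time_s: 5.65
ee_pos: [0.6093, 0.3006, 0.0784]
eef_rot: [-3.141, 0.001, 1.406]
force: [-0.5, 0.3, 0.6]
grip_width: 0.0706
grip_force: 0.0
```

```bash
cat > ringw.py <<'E'
from h import *
c=cam('wrist'); P=pts(c)
for z,r in[(.0335,.04),(.009,.045)]:
    m=(c['depth']>0)&(abs(P[...,2]-z)<.003)&(np.hypot(P[...,0]-.6075,P[...,1]-.2998)<r)
    p=(P[m][:,:2]*1000).astype(np.float32); print(len(p),cv2.minEnclosingCircle(p),P[m].mean(0))
go([.6085,.3018,.0125],RT)
E
python3 ringw.py
```

```text
906 ((608.6357421875, 302.0069580078125), 17.888391494750977) [0.60860693 0.30283326 0.03289423]
2826 ((608.4152221679688, 302.01971435546875), 33.85305404663086) [0.60926316 0.30701361 0.00825018]
t 5.7 tcp [0.6098 0.3009 0.0795] gw 0.0745 F [0.8 0.8 0.3] q [0.4  0.7  1.23 0.   1.21 0.57]
shift units [ 0.022 -0.051  2.235]
turn units [ 0.007 -0.004  0.027]
```

Request:
send_rows([
  [[0.02, -0.04, 0.6], [0, 0, 0.03], 0.4],
  [[0, 0, 0.7], [0, 0, 0], 0.4],
  [[0, 0, 0.6], [0, 0, 0], 0.4],
  [[0, 0, 0.3], [0, 0, 0], 0.4],
  [[0, 0, 0], [0, 0, 0], -1],
  [[0, 0, 0], [0, 0, 0], -1],
  [[0, 0, 0], [0, 0, 0], -1],
  [[0, 0, 0], [0, 0, 0], -1],
  [[0, 0, 0], [0, 0, 0], -1],
  [[0, 0, 0], [0, 0, 0], -1],
  [[0, 0, 0], [0, 0, 0], -1],
  [[0, 0, 0], [0, 0, 0], -1],
])

```text
time_s: 6.9
ee_pos: [0.6088, 0.3016, 0.0134]
eef_rot: [3.14, -0.001, 1.402]
force: [-0.4, -0.6, 5.5]
grip_width: 0.0352
grip_force: 40.0
```

Request:
send_rows([
  [[0, 0, 0], [0, 0, 0], -1],
  [[0, 0, 0], [0, 0, 0], -1],
])

```text
time_s: 7.1
ee_pos: [0.6088, 0.3016, 0.0134]
eef_rot: [3.14, -0.001, 1.402]
force: [-1.1, -0.7, 5.8]
grip_width: 0.0353
grip_force: 40.0
```

Request:
send_rows([
  [[0, 0, -0.5], [0, 0, 0], -1],
  [[0, 0, -1], [0, 0, 0], -1],
  [[0, 0, -1], [0, 0, 0], -1],
  [[0, 0, -1], [0, 0, 0], -1],
  [[0, 0, -1], [0, 0, 0], -1],
  [[0, 0, -1], [0, 0, 0], -1],
  [[-0.5, 0.1, -0.5], [0, 0, 0], -1],
  [[-1, 0.2, -0.05], [0, 0, 0], -1],
  [[-1, 0.2, 0], [0, 0, 0], -1],
  [[-1, 0.2, 0], [0, 0, 0], -1],
  [[-1, 0.2, 0], [0, 0, 0], -1],
  [[-1, 0.2, 0], [0, 0, 0], -1],
])

```text
time_s: 8.3
ee_pos: [0.6126, 0.1311, 0.1936]
eef_rot: [-3.14, 0.001, 1.402]
force: [-0.8, -0.2, -2.6]
grip_width: 0.0353
grip_force: 40.0
```

Request:
send_rows([
  [[-1, 0.2, 0], [0, 0, 0], -1],
  [[-1, 0.2, 0], [0, 0, 0], -1],
  [[-1, 0.2, 0], [0, 0, 0], -1],
  [[-1, 0.2, 0], [0, 0, 0], -1],
  [[-1, 0.2, 0], [0, 0, 0], -1],
  [[0, 0, 0], [0, 0, 0], -1],
  [[0, 0, 0], [0, 0, 0], -1],
])

```text
time_s: 9.0
ee_pos: [0.617, -0.0205, 0.1937]
eef_rot: [-3.141, -0.0, 1.4]
force: [-0.2, 0.5, -3.3]
grip_width: 0.0353
grip_force: 40.0
```

```bash
python3 - <<'E'
from h import *
c=cam('wrist'); save(c,'w2.png'); P=pts(c)
o=get_obs(); rel=(P-o['ee_pos'])
# post top
m=(c['depth']>0)&(P[...,2]>.142)&(P[...,2]<.152)&(np.hypot(P[...,0]-.6123,P[...,1]+.0738)<.02)
print('post',m.sum(),P[m].mean(0) if m.sum() else 0)
# seat
m=(c['depth']>0)&(abs(P[...,2]-.09)<.002)&(np.hypot(P[...,0]-.6123,P[...,1]+.0738)<.05); print('seat',m.sum())
go([.6123,-.0738,.193],RT)
E
```

```text
post 8 [ 0.61303809 -0.07778282  0.14901064]
seat 114
t 9.05 tcp [ 0.6171 -0.0197  0.1938] gw 0.0354 F [ 1.1  0.2 -3. ] q [-0.09  0.46  1.33  0.    1.35  0.08]
shift units [-1.805  0.145  0.026]
turn units [-0.007 -0.001 -0.007]
```

View pics/w2.png

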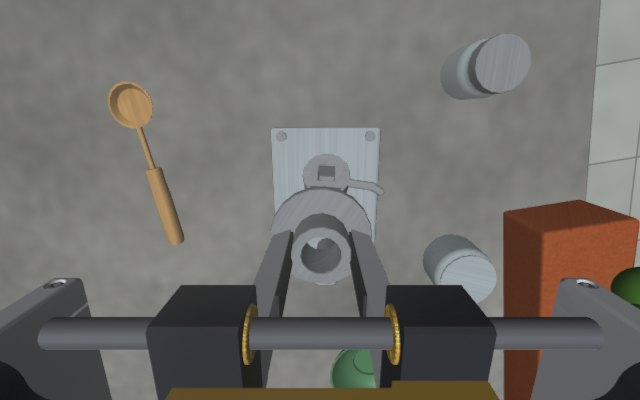

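```bash
cat > s.py <<'E'
from h import *
import pickle
D=pickle.load(open('d.pkl','rb'))
g=np.array([.6123,-.0742])
for n in ['top','side']:
    c=D[n]; P=pts(c); d=P[...,:2]-g; r=np.hypot(d[...,0],d[...,1])
    m=(c['depth']>0)&(abs(P[...,2]-.09)<.0025)&(r<.05)
    p=d[m]; s=p@-mx[:2]; q=p[s<.02]; # away from knob
    hull=cv2.convexHull((q*1000).astype(np.float32))[:,0]
    hull=hull[(hull@-mx[:2]<17)&(np.hypot(*hull.T)>31)]
    A=np.c_[2*hull,np.ones(len(hull))]; x=np.linalg.lstsq(A,(hull**2).sum(1),rcond=None)[0]
    print(n,len(hull),g*1000+x[:2],'r',np.sqrt(x[2]+x[:2]@x[:2]))
c=cam('wrist'); pickle.dump(c,open('w2.pkl','wb')); P=pts(c); o=get_obs(); Rc=R.from_euler('xyz',o['eef_rot']).as_matrix()
T=(P-o['ee_pos'])@Rc
for dz in [-.021]:
    m=(c['depth']>0)&(abs(T[...,2]-dz)<.004)&(np.hypot(T[...,0],T[...,1])<.03)
    m[:215]=0; q=(T[m]*1000).astype(np.float32); print('hub tool frame',len(q),cv2.minEnclosingCircle(q[:,:2]),np.median(q[:,2]))
# knob
t=np.radians(35); k=-mx*np.sin(t)+np.array([0,0,np.cos(t)]); kx=mx*np.cos(t)+np.array([0,0,np.sin(t)])
S=np.array([.6123,-.0742,.09])
h=(P-S)@k; sub=np.zeros_like(h,bool); sub[150:205,295:358]=1
hist,e=np.histogram(h[sub],np.arange(0,.05,.001)); print([(round(float(a),3),int(b)) for a,b in zip(e,hist) if b>5])
m=sub&(abs(h-.0325)<.004)
L=np.c_[((P[m]-S)@kx),((P[m]-S)@my),h[m]]*1000
A=np.c_[L[:,:2],np.ones(len(L))]; print('plane',np.linalg.lstsq(A,L[:,2],rcond=None)[0], len(L), L.mean(0),L.min(0),L.max(0))
a=c['pixels'][140:290,250:400]; cv2.imwrite('pics/w2c.png',cv2.resize(a,None,fx=4,fy=4,interpolation=cv2.INTER_CUBIC)[...,::-1])
E
python3 s.py
```

```text
top 21 [611.85461265 -73.22357202] r 34.975216829760306
side 19 [613.51825693 -74.87834347] r 34.628121951291625Traceback (most recent call last):
  File "s.py", line 17, in <module>
    m[:215]=0; q=(T[m]*1000).astype(np.float32); print('hub tool frame',len(q),cv2.minEnclosingCircle(q[:,:2]),np.median(q[:,2]))
                                                                               ~~~~~~~~~~~~~~~~~~~~~~^^^^^^^^^
cv2.error: OpenCV(4.12.0) /io/opencv/modules/imgproc/src/shapedescr.cpp:201: error: (-215:Assertion failed) count >= 0 && (depth == CV_32F || depth == CV_32S) in function 'minEnclosingCircle'
```

```bash
sed -i "s/minEnclosingCircle(q\[:,:2\])/minEnclosingCircle(np.ascontiguousarray(q[:,:2]))/" s.py; python3 s.py
```

```text
top 21 [611.85461265 -73.22357202] r 34.975216829760306
side 19 [613.51825693 -74.87834347] r 34.628121951291625
hub tool frame 1942 ((7.79853630065918, -0.01752948760986328), 28.86588478088379) -19.583626
[(0.005, 6), (0.006, 24), (0.007, 32), (0.008, 12), (0.009, 7), (0.011, 6), (0.012, 6), (0.013, 7), (0.015, 6), (0.016, 8), (0.018, 9), (0.019, 8), (0.02, 6), (0.021, 12), (0.022, 6), (0.023, 8), (0.024, 8), (0.025, 10), (0.026, 7), (0.027, 14), (0.028, 10), (0.029, 45), (0.03, 222), (0.031, 237), (0.032, 64), (0.033, 47), (0.034, 226), (0.035, 280), (0.036, 62)]
plane [ 3.55214891e-02 -1.63281059e-02  3.56318384e+01] 1173 [-70.54527326   2.39225181  33.08690426] [-92.24623627 -22.72498835  28.50948115] [-52.59931333  30.78152579  36.49466601]
```

View pics/w2c.png

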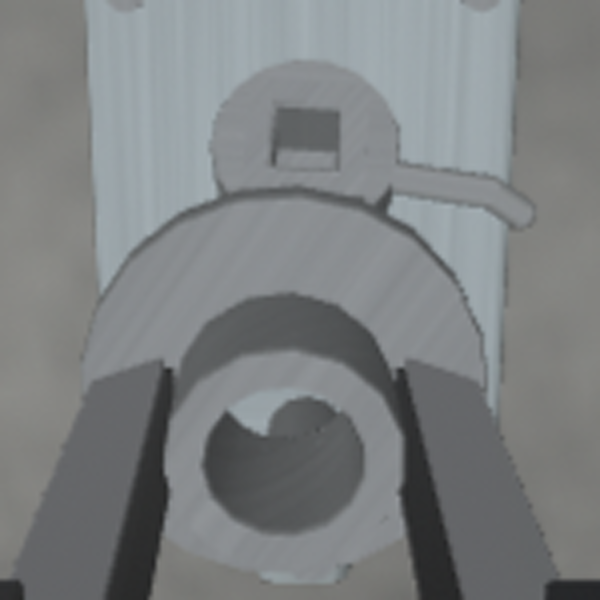

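```bash
cat > s2.py <<'E'
from h import *
import pickle
c=pickle.load(open('w2.pkl','rb')); P=pts(c); o=get_obs(); Rc=R.from_euler('xyz',o['eef_rot']).as_matrix()
T=(P-o['ee_pos'])@Rc*1000
m=(c['depth']>0)&(abs(T[...,2]+20)<2.5)&(np.hypot(T[...,0],T[...,1])<24); 
v,u=np.nonzero(m); f=(abs(u-321)<29)&(v>220); q=T[v[f],u[f]]
q=q[abs(q[:,1])<17.2]
print('hub',len(q),q.min(0),q.max(0),np.median(q[:,2]))
def hit(u,v,n,p0):
    C=-c['R'].T@c['t']; r=c['R'].T@np.array([(u-c['cx'])/c['fx'],(v-c['cy'])/c['fy'],1]); return C+r*((p0-C)@n)/(r@n)
cen=hit(321.25,254.5,Rc[:,2],o['ee_pos']+Rc[:,2]*np.median(q[:,2])/1000); print('ring centre by pixel, tool mm',Rc.T@(cen-o['ee_pos'])*1000)
t=np.radians(35); k=-mx*np.sin(t)+np.array([0,0,np.cos(t)]); kx=mx*np.cos(t)+np.array([0,0,np.sin(t)])
S=np.array([.6125,-.0741,.09]); 
B=np.stack([kx,my,k],1)
for off in (.0305,):
  cs=np.array([hit(250+x/4,140+y/4,k,S+k*off) for x,y in [(272,107),(340,107),(340,170),(272,170)]])
  print((cs-S)@B*1000); print('mouth world',cs.mean(0),'local',(cs.mean(0)-S)@B*1000)
E
python3 s2.py
```

```text
hub 1542 [-17.24481623 -16.80142782 -21.50008927] [ 18.20649891  16.1412655  -17.51264189] -19.537718819337595
ring centre by pixel, tool mm [  0.79020151  -0.08715118 -19.53771882]
[[-78.54589899  -7.79526818  30.5       ]
 [-78.53206461   9.39839345  30.5       ]
 [-61.38062087   9.13667425  30.5       ]
 [-61.39238415  -7.74571333  30.5       ]]
mouth world [ 6.25777294e-01 -4.79739327e-04  7.48551570e-02] local [-69.96274216   0.74852154  30.5       ]
```

Request:
send_rows([
  [[-0.8, 0.07, 0], [0, 0, 0], -1],
  [[-0.7, 0.07, 0], [0, 0, 0], -1],
  [[-0.33, 0.02, 0], [0, 0, 0], -1],
  [[0, 0, 0.4], [0, 0, 0], -1],
  [[0, 0, 0.4], [0, 0, 0], -1],
  [[0, 0, 0.2], [0, 0, 0], -1],
  [[0, 0, 0.2], [0, 0, 0], -1],
  [[0, 0, 0.2], [0, 0, 0], -1],
  [[0, 0, 0], [0, 0, 0], -1],
])

```text
time_s: 10.05
ee_pos: [0.6128, -0.0742, 0.1511]
eef_rot: [-3.14, -0.0, 1.402]
force: [0.5, 0.8, -3.3]
grip_width: 0.0352
grip_force: 40.0
```

```bash
python3 - <<'E'
from h import *
go([.6125,-.0747,.1045],RT)
c=cam('wrist'); cv2.imwrite('pics/w3.png',cv2.resize(c['pixels'][140:290,250:400],None,fx=4,fy=4)[...,::-1])
E
```

```text
t 10.05 tcp [ 0.6128 -0.0742  0.1511] gw 0.0352 F [ 0.5  0.8 -3.3] q [-0.18  0.5   1.38  0.    1.27 -0.01]
shift units [-0.019 -0.006  1.553]
turn units [-0.011 -0.001 -0.   ]
```

View pics/w3.png

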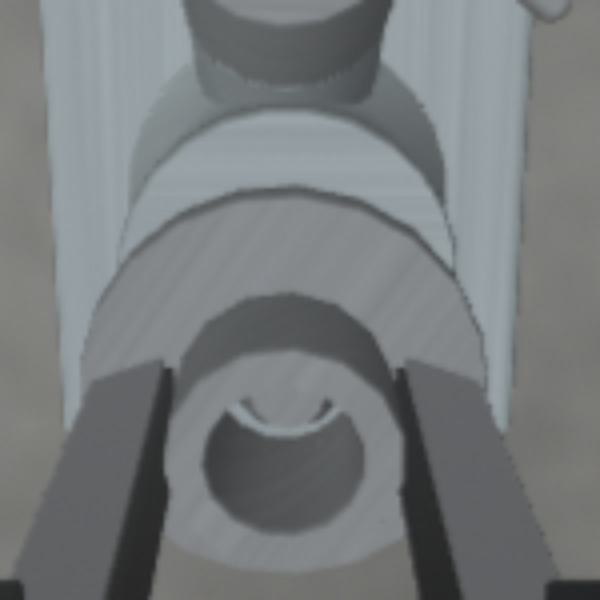

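Request:
send_rows([
  [[-0.01, 0, 0.3], [0, 0, 0], -1],
  [[0, 0, 0.3], [0, 0, 0], -1],
  [[0, 0, 0.3], [0, 0, 0], -1],
  [[0, 0, 0.3], [0, 0, 0], -1],
  [[0, 0, 0.15], [0, 0, 0], -1],
  [[0, 0, 0.1], [0, 0, 0], -1],
  [[0, 0, 0.05], [0, 0, 0], -1],
  [[0, 0, 0], [0, 0, 0], -1],
])

```text
time_s: 10.9
ee_pos: [0.6131, -0.0744, 0.1062]
eef_rot: [-3.141, -0.001, 1.402]
force: [2.0, 5.5, -3.0]
grip_width: 0.0355
grip_force: 40.0
```

Request:
send_rows([
  [[0.03, 0, 0.03], [0, 0, 0], -1],
  [[0, 0, 0.03], [0, 0, 0], -1],
  [[0, 0, 0], [0, 0, 0], -1],
])

```text
time_s: 11.2
ee_pos: [0.613, -0.0741, 0.1047]
eef_rot: [-3.141, 0.0, 1.402]
force: [0.3, 1.0, -3.8]
grip_width: 0.0354
grip_force: 40.0
```

Request:
send_rows([
  [[0, 0, 0.03], [0, 0, 0], -1],
  [[0, 0, 0], [0, 0, 0], -1],
])

```text
time_s: 11.4
ee_pos: [0.6131, -0.0741, 0.1041]
eef_rot: [-3.141, 0.0, 1.402]
force: [-0.2, -0.5, -3.8]
grip_width: 0.0349
grip_force: 40.0
```

Request:
send_rows([
  [[0, 0, 0], [0, 0, 0], 0.2],
  [[0, 0, 0], [0, 0, 0], 0.2],
  [[0, 0, 0], [0, 0, 0], 0.2],
  [[0, 0, 0], [0, 0, 0], 0.2],
  [[0, 0, 0], [0, 0, 0], 0.2],
  [[0, 0, -0.3], [0, 0, 0], 0.2],
  [[0, 0, -1], [0, 0, 0], 0.2],
  [[0, 0, -1], [0, 0, 0], 0.2],
  [[0, 0, -1], [0, 0, 0], 0.2],
  [[0, 0, -1], [0, 0, 0], 0.2],
])

```text
time_s: 12.4
ee_pos: [0.613, -0.0739, 0.2354]
eef_rot: [3.141, 0.0, 1.402]
force: [0.1, -0.5, -0.1]
grip_width: 0.0563
grip_force: 0.0
```

```bash
python3 - <<'E'
from h import *
import pickle
g=np.array([.6128,-.0741])
for n in ['wrist','side']:
    c=cam(n); pickle.dump(c,open('%s4.pkl'%n,'wb')); P=pts(c); r=np.hypot(P[...,0]-g[0],P[...,1]-g[1])
    for lab,z,lo,hi in [('flange',.099,.019,.036),('hub',.124,.011,.02)]:
        m=(c['depth']>0)&(abs(P[...,2]-z)<.006)&(r<hi)&(r>lo-.003); p=P[m]
        if len(p)<5: print(n,lab,len(p)); continue
        p=p[abs(p[:,2]-np.median(p[:,2]))<.0015]
        A=np.c_[p[:,:2]-g,np.ones(len(p))]; print(n,lab,len(p),np.linalg.lstsq(A,p[:,2],rcond=None)[0].round(4),cv2.minEnclosingCircle((p[:,:2]*1000).astype(np.float32)))
go([.4255,.2630,.22],RT)
E
```

```text
wrist flange 1799 [-0.0014 -0.0011  0.0982] ((612.3411254882812, -73.68624114990234), 33.610191345214844)
wrist hub 485 [-0.0004 -0.0069  0.123 ] ((612.3283081054688, -73.47480010986328), 17.682209014892578)
side flange 214 [-0.0073 -0.001   0.0991] ((613.5238647460938, -74.66429138183594), 34.27778244018555)
side hub 59 [-0.006   0.0126  0.1232] ((613.3355712890625, -74.67560577392578), 17.715171813964844)
t 12.5 tcp [ 0.6144 -0.0742  0.2386] gw 0.0563 F [ 0.1  0.1 -0.3] q [-0.18  0.43  1.27  0.    1.44 -0.01]
shift units [10.021 -8.099  0.561]
turn units [ 0.062  0.    -0.003]
```

Request:
send_rows([
  [[0.83, -0.67, 0], [0, 0, 0], 0],
  [[0.83, -0.67, 0], [0, 0, 0], 0],
  [[0.83, -0.67, 0], [0, 0, 0], 0],
  [[0.83, -0.67, 0], [0, 0, 0], 0],
  [[0.83, -0.67, 0], [0, 0, 0], 0],
  [[0.83, -0.67, 0], [0, 0, 0], 0],
  [[0.83, -0.67, 0], [0, 0, 0], 0],
  [[0.83, -0.67, 0], [0, 0, 0], 0],
  [[0.83, -0.67, 0], [0, 0, 0], 0],
  [[0.83, -0.67, 0.2], [0, 0, -1], 0],
  [[0.83, -0.67, 0.2], [0, 0, -1], 0],
  [[0.83, -0.67, 0.2], [0, 0, -1], 0],
])

```text
time_s: 13.7
ee_pos: [0.4152, 0.2555, 0.215]
eef_rot: [-3.141, 0.0, 1.767]
force: [-0.2, 0.1, -0.1]
grip_width: 0.0473
grip_force: 0.0
```

Request:
send_rows([
  [[0, 0, 0], [0, 0, -1], 0],
  [[0, 0, 0], [0, 0, -1], 0],
  [[0, 0, 0], [0, 0, -1], 0],
  [[0, 0, 0], [0, 0, -1], 0],
  [[0, 0, 0], [0, 0, -1], 0],
  [[0, 0, 0], [0, 0, -1], 0],
  [[0, 0, 0], [0, 0, -1], 0],
  [[0, 0, 0], [0, 0, -1], 0],
  [[0, 0, 0], [0, 0, -1], 0],
  [[0, 0, 0], [0, 0, -1], 0],
  [[0, 0, 0], [0, 0, -1], 0],
  [[0, 0, 0], [0, 0, -0.1], 0],
])

```text
time_s: 14.9
ee_pos: [0.416, 0.2544, 0.2152]
eef_rot: [-3.141, -0.0, 3.096]
force: [0.1, 0.4, -0.7]
grip_width: 0.0469
grip_force: 0.0
```

```bash
python3 - <<'E'
from h import *
c=cam('wrist'); save(c,'w5.png'); P=pts(c)
m=(c['depth']>0)&(abs(P[...,2]-.124)<.003)&(np.hypot(P[...,0]-.4255,P[...,1]-.263)<.04)
p=P[m]; print('handle',len(p),p.mean(0),cv2.minAreaRect((p[:,:2]*1000).astype(np.float32)))
m=(c['depth']>0)&(abs(P[...,2]-.04)<.003)&(np.hypot(P[...,0]-.4255,P[...,1]-.263)<.07)
p=P[m]; print('block',len(p),cv2.minAreaRect((p[:,:2]*1000).astype(np.float32)))
a=np.radians(87.7); y=np.array([np.cos(a),np.sin(a),0]); z=np.array([0,0,-1.]); 
go([.4255,.263,.089],np.stack([np.cross(y,z),y,z],1))
E
```

```text
handle 489 [0.42506677 0.26446388 0.12289452] ((425.8697814941406, 264.6272888183594), (11.473322868347168, 39.358455657958984), 87.69536590576172)
block 2728 ((425.9392395019531, 264.31011962890625), (70.1672592163086, 69.4956283569336), 87.43626403808594)
t 14.95 tcp [0.4161 0.2544 0.2153] gw 0.0473 F [-0.6  0.  -0.9] q [ 0.47  0.15  1.68 -0.    1.31 -1.05]
shift units [-0.3    0.301  4.208]
turn units [-0.001 -0.001 -0.069]
```

Request:
send_rows([
  [[-0.3, 0.33, 0], [0, 0, -0.07], 0],
  [[0, 0, 0.9], [0, 0, 0], 0],
  [[0, 0, 0.9], [0, 0, 0], 0],
  [[0, 0, 0.9], [0, 0, 0], 0],
  [[0, 0, 0.9], [0, 0, 0], 0],
  [[0, 0, 0.64], [0, 0, 0], 0],
  [[0, 0, 0], [0, 0, 0], 0],
  [[0, 0, 0], [0, 0, 0], -1],
  [[0, 0, 0], [0, 0, 0], -1],
  [[0, 0, 0], [0, 0, 0], -1],
  [[0, 0, 0], [0, 0, 0], -1],
  [[0, 0, 0], [0, 0, 0], -1],
], squeeze=30)

```text
time_s: 16.15
ee_pos: [0.4258, 0.2643, 0.0886]
eef_rot: [3.141, 0.001, 3.102]
force: [-1.3, 8.1, -0.6]
grip_width: 0.0121
grip_force: 29.9
```

Request:
send_rows([
  [[0, 0, 0], [0, 0, 0], -1],
  [[0, 0, 0], [0, 0, 0], -1],
  [[0, 0, 0], [0, 0, 0], -1],
], squeeze=50)

```text
time_s: 16.45
ee_pos: [0.4259, 0.2647, 0.0886]
eef_rot: [3.14, 0.001, 3.102]
force: [-0.1, 4.9, 0.1]
grip_width: 0.0118
grip_force: 49.9
```

Request:
send_rows([
  [[0, 0, -0.3], [0, 0, 0], -1],
  [[0, 0, -0.5], [0, 0, 0], -1],
  [[0, 0, -0.6], [0, 0, 0], -1],
  [[0, 0, -0.8], [0, 0, 0], -1],
  [[0, 0, -0.9], [0, 0, 0], -1],
  [[0, 0, -1], [0, 0, 0], -1],
  [[0, 0, -0.9], [0, 0, 0], -1],
  [[0, 0, 0], [0, 0, 0], -1],
])

```text
time_s: 17.25
ee_pos: [0.4266, 0.2644, 0.2414]
eef_rot: [3.139, 0.005, 3.102]
force: [-0.1, -0.4, -1.2]
grip_width: 0.0119
grip_force: 50.0
```

```bash
cat >> h.py <<'E'
t_=np.radians(35); k=-mx*np.sin(t_)+np.array([0,0,np.cos(t_)]); kx=mx*np.cos(t_)+np.array([0,0,np.sin(t_)])
RK=np.stack([-my,-kx,-k],1); mouth=np.array([.6257,-.0005,.0749])
E
python3 - <<'E'
from h import *
go(mouth+.1186*k+[0,0,.05],RK)
go(mouth+.1186*k,RK)
E
```

```text
t 17.25 tcp [0.4266 0.2644 0.2414] gw 0.0119 F [-0.1 -0.4 -1.2] q [ 0.48  0.16  1.61 -0.    1.37 -1.05]
shift units [-7.268 -6.315  0.664]
turn units [5.107 0.365 1.031]
t 17.25 tcp [0.4266 0.2644 0.2414] gw 0.0119 F [-0.1 -0.4 -1.2] q [ 0.48  0.16  1.61 -0.    1.37 -1.05]
shift units [-7.26  -6.319  2.331]
turn units [5.107 0.365 1.031]
```

Request:
send_rows([
  [[-0.73, -0.63, 0], [0, 0, 0], -1],
  [[-0.73, -0.63, 0], [0, 0, 0], -1],
  [[-0.73, -0.63, 0], [0, 0, 0], -1],
  [[-0.73, -0.63, 0], [0, 0, 0], -1],
  [[-0.73, -0.63, 0], [0, 0, 0], -1],
  [[-0.73, -0.63, 0], [0, 0, 0], -1],
  [[-0.73, -0.63, 0], [0, 0, 0], -1],
  [[-0.73, -0.63, 0.1], [0, 0, 0], -1],
  [[-0.73, -0.63, 0.2], [0, 0, 0], -1],
  [[-0.73, -0.63, 0.2], [0, 0, 0], -1],
])

```text
time_s: 18.25
ee_pos: [0.6375, 0.0656, 0.2212]
eef_rot: [-3.141, -0.002, 3.102]
force: [-0.2, 0.5, -1.0]
grip_width: 0.0116
grip_force: 50.0
```

Request:
send_rows([
  [[0, 0, 0], [0.73, 0.05, 0.15], -1],
  [[0, 0, 0], [0.73, 0.05, 0.15], -1],
  [[0, 0, 0], [0.73, 0.05, 0.15], -1],
  [[0, 0, 0], [0.73, 0.05, 0.15], -1],
  [[0, 0, 0], [0.73, 0.05, 0.15], -1],
  [[0, 0, 0], [0.73, 0.05, 0.15], -1],
  [[0, 0, 0], [0.73, 0.05, 0.15], -1],
  [[0, 0, 0], [0, 0, 0], -1],
  [[0, 0, 0], [0, 0, 0], -1],
])

```text
time_s: 19.15
ee_pos: [0.637, 0.0667, 0.2218]
eef_rot: [-2.529, -0.004, 2.973]
force: [-0.4, -0.1, -0.3]
grip_width: 0.012
grip_force: 50.0
```

```bash
python3 - <<'E'
from h import *
import pickle
go(mouth+.1186*k,RK)
c=cam('wrist'); pickle.dump(c,open('w6.pkl','wb')); save(c,'w6.png')
E
```

```text
t 19.15 tcp [0.637  0.0667 0.2218] gw 0.012 F [-0.4 -0.1 -0.3] q [ 0.27  0.67  1.06 -0.55  1.68 -1.12]
shift units [-0.011  0.95   1.359]
turn units [-0.013 -0.028  0.016]
```

View pics/w6.png

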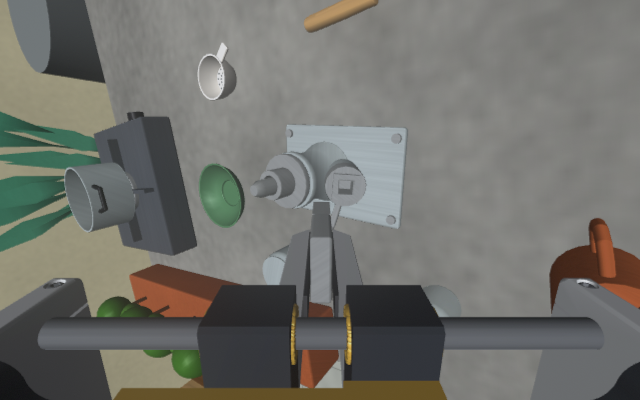

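```bash
cat > s3.py <<'E'
from h import *
import pickle
c=pickle.load(open('w6.pkl','rb')); P=pts(c); B=np.stack([kx,my,k],1)
L=(P-mouth)@B*1000
sub=np.zeros((400,640),bool); sub[158:212,320:374]=1; sub&=np.hypot(L[...,0],L[...,1])<32
h=L[...,2]; hist,e=np.histogram(h[sub],np.arange(-32,12,1)); print([(int(a),int(b)) for a,b in zip(e,hist) if b>15])
flat=sub&(abs(h)<2.5); print('median h',np.median(h[flat]))
A=np.c_[L[flat][:,:2],np.ones(flat.sum())]; print('plane',np.linalg.lstsq(A,L[flat][:,2],rcond=None)[0])
deep=sub&(h<-6)&(np.hypot(L[...,0],L[...,1])<14)
n,lab,st,cc=cv2.connectedComponentsWithStats(deep.astype(np.uint8)); i=1+st[1:,4].argmax(); print(st[i],cc[i])
v,u=np.nonzero(lab==i); 
C=-c['R'].T@c['t']; r=np.c_[(u-c['cx'])/c['fx'],(v-c['cy'])/c['fy'],np.ones(len(u))]@c['R']
p0=mouth+k*np.median(h[flat])/1000; X=C+r*(((p0-C)@k)/(r@k))[:,None]; X=(X-mouth)@B*1000
print('recess rect',cv2.minAreaRect(np.ascontiguousarray(X[:,:2]).astype(np.float32)),X.min(0),X.max(0))
fx=X
disc=(L[sub&(abs(h)<2.5)|(sub&(abs(h-4)<2)&(np.hypot(L[...,0],L[...,1])<25))])
print('disc',cv2.minEnclosingCircle(np.ascontiguousarray(disc[:,:2]).astype(np.float32)),disc.min(0),disc.max(0))
cv2.imwrite('pics/w6c.png',cv2.resize(c['pixels'][150:250,270:390],None,fx=5,fy=5,interpolation=cv2.INTER_CUBIC)[...,::-1])
E
python3 s3.py
```

```text
[(-25, 17), (-24, 50), (-23, 43), (-2, 32), (-1, 130), (0, 290), (1, 169), (2, 49), (3, 87), (4, 259), (5, 132), (6, 19)]
median h 0.5533178932964716
plane [-0.00103207  0.00732046  0.54395361]
[338 180  14  13 149] [344.88590604 186.11409396]
recess rect ((1.3522214889526367, -0.5165472030639648), (13.830070495605469, 14.82165813446045), 85.95230865478516) [-5.76649305 -7.85714016  0.55331789] [9.17860411 6.2715232  0.55331789]
disc ((3.456329822540283, 3.024127721786499), 27.661561965942383) [-21.99021544 -23.8417519   -2.47840977] [24.21253775 29.1249976   5.99387226]
```

View pics/w6c.png

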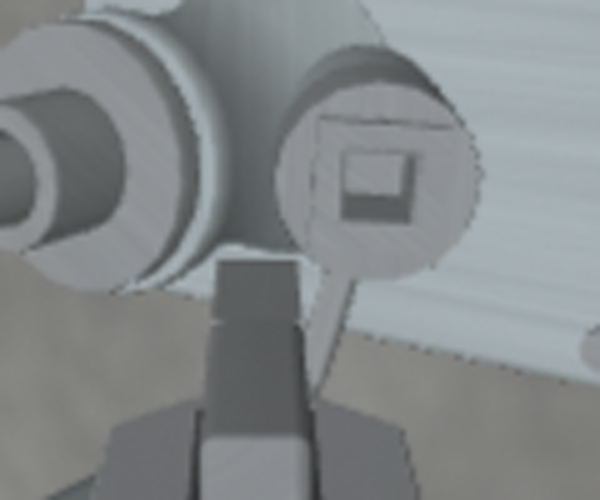

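```bash
python3 - <<'E'
from h import *
import pickle
c=pickle.load(open('w6.pkl','rb')); P=pts(c); B=np.stack([kx,my,k],1)
L=(P-mouth)@B*1000
for v in range(164,210,3): print(v,' '.join('%4.0f'%L[v,u,2] for u in range(324,372,3)))
C=-c['R'].T@c['t']
def hit(u,v,h):
    r=c['R'].T@np.array([(u-c['cx'])/c['fx'],(v-c['cy'])/c['fy'],1]); p0=mouth+k*h; return ((C+r*((p0-C)@k)/(r@k))-mouth)@B*1000
for h in (.0005,.0045):
    q=np.array([hit(270+x/5,150+y/5,h) for x,y in [(340,150),(418,150),(413,222),(341,221)]]); print(h,q.round(1).tolist(),q.mean(0))
# key tip visible face
T=(P-get_obs()['ee_pos'])@RK*1000
for u,v in [(321,206),(321,212),(321,220),(321,235)]: print(u,v,T[v,u].round(1))
E
```

```text
164  338  -50  -54  -43  -25  -20  -16  -14  -17  -22  -66  -63  -60  -59  -57  -53
167  -44  -46  -40  -18   -7   -1    1   -0    1    1   -9  -64  -62  -57  -56  -53
170  -41  -43  -14   -1    1    1    2    2    0   -0    1   -0  -61  -58  -56  -53
173  -40  -18   -0    1    2    2    1    2    1    1   -0   -0    0  -60  -56  -53
176  -36   -4    1    3    4    5    5    5    5    5    5    5    1    1  -57  -53
179  -36   -0    2    5    5    4    5    5    3    5    4    5    1   -1  -55  -53
182  -38    1    1    5    4  -23  -22  -24  -23  -15    5    5    1    0  338  -53
185  -38   -0    0    3    6  -24  -22  -25  -24  -13    5    5    1   -1  -56  -52
188  -40    2    1    5    6  -24  -23  -24  -23   -7    4    5   -1    0  -55  -53
191  -44    1    2    4    5   -8  -10  -11  -11   -5    4    5    0    1  -56  -52
194  -53   -0    0    5    4    4    3    4    4    3    5    5   -0    0  -54  -52
197  -66  -67    2    5    4    5    4    5    5    4    5    6    1  -59  -55  -52
200  -89  -84  -83    0    1    2    1    6    5    4    5    5  -59  -57  -55  -51
203   90   90  -88  -85    1    1   -0    1    2    1    0  -63  -61  -58  -55  338
206   99   98  -89  -86    1    2  -77  -74  -70  -69  -64  -64  -60  -58  -55  -53
209  106  106  -88   -0    3    1  -76  -73  -71  -67  -65  -63  -59  -58  -56  -53
0.0005 [[9.4, -7.8, 0.5], [-8.4, -7.9, 0.5], [-7.8, 9.1, 0.5], [8.9, 8.9, 0.5]] [0.52722873 0.58293616 0.5       ]
0.0045 [[9.6, -8.7, 4.5], [-8.0, -8.7, 4.5], [-7.3, 8.1, 4.5], [9.1, 7.9, 4.5]] [ 0.85907666 -0.38466413  4.5       ]
321 206 [ 7.6  0.6 59.7]
321 212 [ 6.9  0.6 46.2]
321 220 [20.1  0.6 -8.9]
321 235 [ 20.    0.7 -31.5]
```

```bash
cat >> h.py <<'E'
B=np.stack([kx,my,k],1); mouth=mouth+B@np.array([.0014,-.0001,.00455])
E
python3 - <<'E'
from h import *
go(mouth+(.0786+.012)*k,RK)
E
```

```text
t 19.2 tcp [0.6371 0.0663 0.2226] gw 0.0119 F [-0.2 -0.9 -0.9] q [ 0.27  0.67  1.06 -0.55  1.69 -1.12]
shift units [-2.000e-03  9.300e-01  2.157e+00]
turn units [-0.01  -0.023  0.005]
```

Request:
send_rows([
  [[0, 0.5, 0], [0, 0, 0], -1],
  [[0, 0.43, 0.5], [0, 0, 0], -1],
  [[0, 0, 0.6], [0, 0, 0], -1],
  [[0, 0, 0.6], [0, 0, 0], -1],
  [[0, 0, 0.46], [0, 0, 0], -1],
  [[0, 0, 0], [0, 0, 0], -1],
  [[0, 0, 0], [0, 0, 0], -1],
])

```text
time_s: 19.9
ee_pos: [0.6346, 0.0523, 0.1541]
eef_rot: [-2.528, -0.002, 2.971]
force: [0.6, 0.3, -0.8]
grip_width: 0.0116
grip_force: 50.0
```

```bash
python3 - <<'E'
from h import *
go(mouth+(.0786+.000)*k,RK)
c=cam('side'); d=cam('wrist')
a=cv2.resize(c['pixels'][180:280,280:380],(400,400),interpolation=cv2.INTER_CUBIC); b=cv2.resize(d['pixels'][140:240,270:370],(400,400),interpolation=cv2.INTER_CUBIC)
cv2.imwrite('pics/ins.png',np.hstack([a,b])[...,::-1])
E
```

```text
t 19.9 tcp [0.6346 0.0523 0.1541] gw 0.0116 F [ 0.6  0.3 -0.8] q [ 0.25  0.71  1.16 -0.55  1.56 -1.07]
shift units [-0.001  0.007  0.416]
turn units [-0.026 -0.021 -0.003]
```

View pics/ins.png

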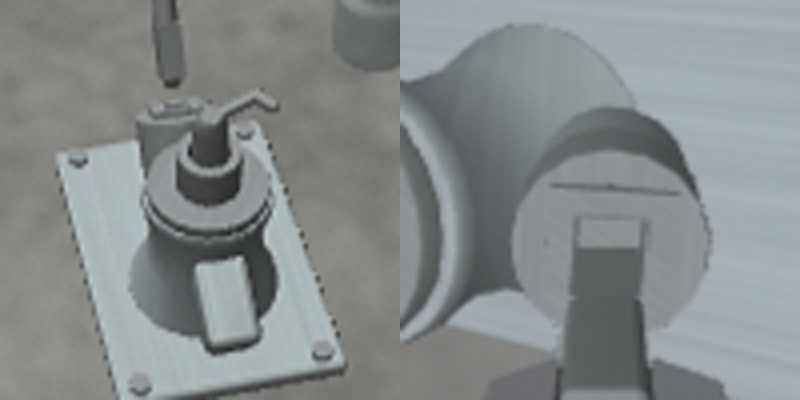

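Request:
send_rows([
  [[0, 0, 0.2], [0, 0, 0], -1],
  [[0, 0, 0.2], [0, 0, 0], -1],
  [[0, 0, 0.15], [0, 0, 0], -1],
  [[0, 0, 0.15], [0, 0, 0], -1],
  [[0, 0, 0], [0, 0, 0], -1],
])

```text
time_s: 20.5
ee_pos: [0.6322, 0.0402, 0.1361]
eef_rot: [-2.528, -0.003, 2.972]
force: [0.3, 1.2, -4.2]
grip_width: 0.0118
grip_force: 50.0
```

Request:
send_rows([
  [[0, 0, 0.15], [0, 0, 0], -1],
  [[0, 0, 0.15], [0, 0, 0], -1],
  [[0, 0, 0.15], [0, 0, 0], -1],
  [[0, 0, 0.1], [0, 0, 0], -1],
  [[0, 0, 0], [0, 0, 0], -1],
])

```text
time_s: 21.0
ee_pos: [0.6307, 0.0309, 0.1227]
eef_rot: [-2.528, -0.002, 2.972]
force: [0.5, 2.6, -6.3]
grip_width: 0.0118
grip_force: 50.0
```

```bash
python3 -c "
from h import *
go(mouth+(.0786-.028)*k,RK)
print((get_obs()['ee_pos']-mouth)@B*1000, get_obs()['force']@B)"
```

```text
t 21.0 tcp [0.6307 0.0309 0.1227] gw 0.0118 F [ 0.5  2.6 -6.3] q [ 0.22  0.72  1.22 -0.56  1.49 -1.05]
shift units [-0.01  -0.001  0.076]
turn units [-0.024 -0.023  0.002]
[-3.27763464e-02 -2.82408055e-01  5.28671782e+01] [-5.73685082  0.06676873 -3.66250232]
```

Request:
send_rows([
  [[0, 0.03, 0.05], [0, 0, 0], -1],
  [[0, 0, 0.05], [0, 0, 0], -1],
  [[0, 0, 0], [0, 0, 0], -1],
])

```text
time_s: 21.3
ee_pos: [0.6308, 0.0304, 0.1216]
eef_rot: [-2.528, -0.001, 2.972]
force: [-1.3, 7.8, 6.4]
grip_width: 0.0118
grip_force: 50.0
```

```bash
python3 -c "
from h import *
print((get_obs()['ee_pos']-mouth)@B*1000, get_obs()['force']@B)"
```

```text
[-2.65785728e-01 -2.78182601e-02  5.17255482e+01] [-2.40715242 -2.60256584  9.54723513]
```

Request:
send_rows([
  [[0, 0, -0.02], [0, 0, 0.5], -1],
  [[0, 0, 0], [0, 0, 0.7], -1],
  [[0, 0, 0], [0, 0, 0.7], -1],
  [[0, 0, 0], [0, 0, 0.7], -1],
  [[0, 0, 0], [0, 0, 0.7], -1],
  [[0, 0, 0], [0, 0, 0.7], -1],
  [[0, 0, 0], [0, 0, 0], -1],
])

```text
time_s: 22.0
ee_pos: [0.631, 0.0306, 0.1217]
eef_rot: [-2.583, 0.27, 2.567]
force: [0.4, 5.9, 2.3]
grip_width: 0.0116
grip_force: 50.0
```

```bash
cat > st.py <<'E'
from h import *
o=get_obs(); Rc=R.from_euler('xyz',o['eef_rot']).as_matrix()
print((o['ee_pos']-mouth)@B*1000, o['force']@B, o['moment']@B,'turned',R.from_matrix(RK.T@Rc).as_rotvec(),o['qpos'].round(2))
E
python3 st.py
```

```text
[-0.40657501  0.08842238 51.86501563] [-3.52450541 -0.61945157  5.22728977] [-0.04106188  1.04337515 -0.03933427] turned [3.20921642e-03 3.73696250e-04 4.83607068e-01] [ 0.22  0.72  1.22 -0.56  1.48 -0.57]
```

Smooth; continue.

Request:
send_rows([
  [[0, 0, 0], [0, 0, 0.7], -1],
  [[0, 0, 0], [0, 0, 0.7], -1],
  [[0, 0, 0], [0, 0, 0.7], -1],
  [[0, 0, 0], [0, 0, 0.7], -1],
  [[0, 0, 0], [0, 0, 0.7], -1],
  [[0, 0, 0], [0, 0, 0.7], -1],
  [[0, 0, 0], [0, 0, 0.7], -1],
  [[0, 0, 0], [0, 0, 0.7], -1],
  [[0, 0, 0], [0, 0, 0.3], -1],
  [[0, 0, 0], [0, 0, 0], -1],
])

```text
time_s: 23.0
ee_pos: [0.6309, 0.0308, 0.1216]
eef_rot: [-2.884, 0.563, 1.858]
force: [0.3, 7.2, 2.6]
grip_width: 0.0119
grip_force: 50.0
```

```bash
python3 st.py
```

```text
[-6.18721324e-01 -4.22634764e-02  5.18584751e+01] [-4.38749033 -0.96099132  6.24047135] [-0.33839582  1.41646104  0.02546602] turned [ 3.22821298e-03 -4.10870003e-04  1.18974173e+00] [ 0.22  0.72  1.22 -0.56  1.48  0.14]
```

Now past the backlash to the stop, watching the moment about the knob axis.

Request:
send_rows([
  [[0, 0, 0], [0, 0, 0.3], -1],
  [[0, 0, 0], [0, 0, 0.3], -1],
  [[0, 0, 0], [0, 0, 0.3], -1],
  [[0, 0, 0], [0, 0, 0], -1],
])

```text
time_s: 23.4
ee_pos: [0.6309, 0.0308, 0.1215]
eef_rot: [-2.953, 0.587, 1.732]
force: [-0.0, 8.6, 1.6]
grip_width: 0.0116
grip_force: 50.0
```

```bash
python3 - <<'E'
exec(open('st.py').read())
c=cam('top'); a=cv2.resize(c['pixels'][150:250,280:380],(400,400),interpolation=cv2.INTER_CUBIC)
d=cam('side'); b=cv2.resize(d['pixels'][180:280,280:380],(400,400),interpolation=cv2.INTER_CUBIC)
cv2.imwrite('pics/turn.png',np.hstack([a,b])[...,::-1])
E
```

```text
[-6.91046454e-01 -3.40740614e-02  5.18300526e+01] [-5.99546897 -1.48764408  6.18367147] [-0.29771803  1.40030632  0.05716481] turned [ 3.12097333e-03 -5.51699687e-04  1.29755710e+00] [ 0.22  0.72  1.22 -0.56  1.48  0.25]
```

View pics/turn.png

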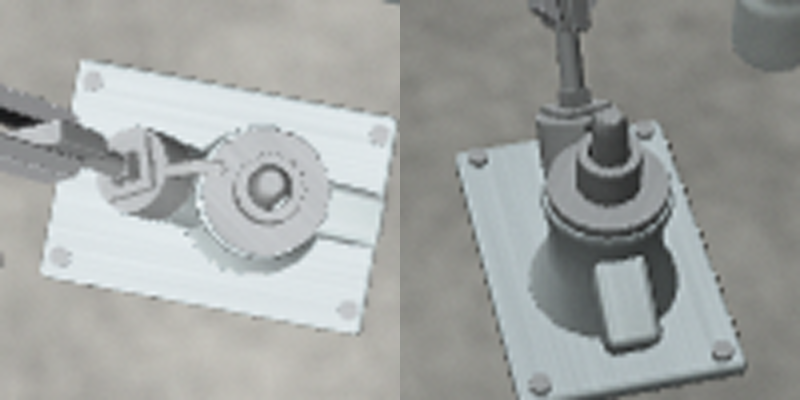

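Request:
send_rows([
  [[0, 0, 0], [0, 0, 0.4], -1],
  [[0, 0, 0], [0, 0, 0.3], -1],
  [[0, 0, 0], [0, 0, 0], -1],
])

```text
time_s: 23.8
ee_pos: [0.6311, 0.0311, 0.1213]
eef_rot: [-3.009, 0.6, 1.633]
force: [2.5, 7.9, 0.4]
grip_width: 0.0117
grip_force: 50.0
```

```bash
python3 st.py
```

```text
[-1.04140172  0.15540341 51.85302168] [-6.48463623  1.16658823  5.00709556] [0.28812013 1.95421771 0.16207591] turned [ 1.99750476e-03 -7.92072988e-04  1.38138194e+00] [ 0.22  0.72  1.22 -0.56  1.48  0.33]
```

Request:
send_rows([
  [[0, 0, 0], [0, 0, 0.3], -1],
  [[0, 0, 0], [0, 0, 0.2], -1],
  [[0, 0, 0], [0, 0, 0], -1],
])

```text
time_s: 24.1
ee_pos: [0.6311, 0.0311, 0.1213]
eef_rot: [-3.05, 0.607, 1.561]
force: [2.9, 8.4, -0.2]
grip_width: 0.0116
grip_force: 50.1
```

```bash
python3 st.py; python3 - <<'E'
from h import *
c=cam('top'); P=pts(c); L=(P-mouth)@B*1000
m=(c['depth']>0)&(abs(L[...,2]-2.5)<6)&(L[...,0]>26)&(L[...,0]<62)&(abs(L[...,1])<40); q=L[m]; print(len(q))
for a in range(26,62,6):
    s=q[(q[:,0]>=a)&(q[:,0]<a+6)]
    if len(s): print(a,len(s),s.mean(0).round(1))
E
```

```text
[-1.09208032  0.13291315 51.8655243 ] [-7.26684171  1.4090068   4.86572606] [0.33245361 1.96171032 0.49259246] turned [ 2.02528365e-03 -8.93051750e-04  1.44049633e+00] [ 0.22  0.72  1.22 -0.56  1.48  0.39]
48
26 5 [29.7  1.7 -2. ]
32 6 [35.4  2.5 -0.1]
38 6 [40.8  2.4  1.6]
44 10 [47.1  3.7  3.7]
50 15 [52.9  4.   0.5]
56 6 [57.8  5.9 -1.9]
```

Request:
send_rows([
  [[0, 0, 0], [0, 0, -0.3], -1],
  [[0, 0, 0], [0, 0, -0.2], -1],
  [[0, 0, 0], [0, 0, 0], -0.1],
  [[0, 0, 0], [0, 0, 0], -0.1],
  [[0, 0, 0], [0, 0, 0], -0.1],
  [[0, 0, 0], [0, 0, 0], -0.1],
  [[0, 0, 0], [0, 0, 0], -0.1],
  [[0, 0, 0], [0, 0, 0], -0.1],
])

```text
time_s: 24.95
ee_pos: [0.6306, 0.0302, 0.121]
eef_rot: [-3.006, 0.601, 1.634]
force: [0.7, -0.2, -0.1]
grip_width: 0.0423
grip_force: 0.0
```

Request:
send_rows([
  [[0, 0, -0.3], [0, 0, 0], -0.1],
  [[0, 0, -0.5], [0, 0, 0], -0.1],
  [[0, 0, -0.7], [0, 0, 0], -0.1],
  [[0, 0, -0.8], [0, 0, 0], -0.1],
  [[0, 0, -0.8], [0, 0, 0], -0.1],
  [[0, 0, -0.8], [0, 0, 0], -0.1],
  [[0, 0, 0], [0, 0, 0], -0.1],
  [[0, 0, 0], [0, 0, 0], -0.1],
])

```text
time_s: 25.75
ee_pos: [0.6422, 0.097, 0.2165]
eef_rot: [-3.007, 0.601, 1.635]
force: [-1.1, -0.4, -0.2]
grip_width: 0.0423
grip_force: 0.0
```

```bash
python3 - <<'E'
exec(open('st.py').read())
for n in ['top','side']:
    c=cam(n); P=pts(c); L=(P-mouth)@B*1000
    m=(c['depth']>0)&(np.hypot(L[...,0],L[...,1])<30)&(L[...,2]>12)&(L[...,2]<95); q=L[m]
    print(n,len(q),'top of key',np.percentile(q[:,2],99) if len(q) else 0)
    for a in range(12,92,10):
        s=q[(q[:,2]>=a)&(q[:,2]<a+10)]
        if len(s): print(a,len(s),s.mean(0).round(1))
    m=(c['depth']>0)&(abs(L[...,2]-2.5)<5)&(L[...,0]>30)&(L[...,0]<56)&(abs(L[...,1])<40); print('keeper',L[m].mean(0))
    r=np.hypot(P[...,0]-.6128,P[...,1]+.0741)
    for z in(.099,.124):
        m=(abs(P[...,2]-z)<.0025)&(r<.036); print('ring z',np.median(P[m][:,2]),m.sum())
    im=cv2.resize(c['pixels'][(150 if n=='top' else 150):250+(0 if n=='top' else 0),280:380],(400,400),interpolation=cv2.INTER_CUBIC); 
    I=im if n=='top' else np.hstack([I,im])
cv2.imwrite('pics/end.png',I[...,::-1])
E
```

```text
[-1.15391524e+00  3.65567221e-03  1.68195572e+02] [ 0.35243906 -1.00330148 -0.48898461] [ 0.01733068  0.22680069 -0.0041246 ] turned [ 3.83916065e-03 -6.06596019e-04  1.37982449e+00] [ 0.31  0.71  1.01 -0.54  1.72  0.29]
top 317 top of key 88.98381021694632
12 20 [ 3.1 -1.4 16.6]
22 19 [ 2.1 -0.7 26.7]
32 14 [ 1.  -3.5 36.4]
42 23 [-1.8 -4.6 48.5]
52 46 [ 2.4 -1.8 57.1]
62 52 [-0.1 -2.2 67. ]
72 47 [-1.4 -2.4 76.9]
82 96 [-5.5 -0.8 85.8]
keeper [45.37594426  3.22640169  1.89590362]
ring z 0.09914971138339299 474
ring z 0.12396638394465792 115
side 310 top of key 87.47605562897502
12 25 [ 1.6  0.9 16.9]
22 26 [-0.4 -0.1 27.1]
32 23 [-1.4  0.6 36.8]
42 36 [-3.4 -1.9 47.9]
52 55 [ 0.3 -0.1 57.2]
62 57 [-0.7 -0.2 67.2]
72 54 [-2.4 -0.4 77. ]
82 34 [-1.5  0.1 84.9]
keeper [40.58479664  2.32952808  1.50825221]
ring z 0.09898135039070455 305
ring z 0.12380098840357275 92
```

View pics/end.png

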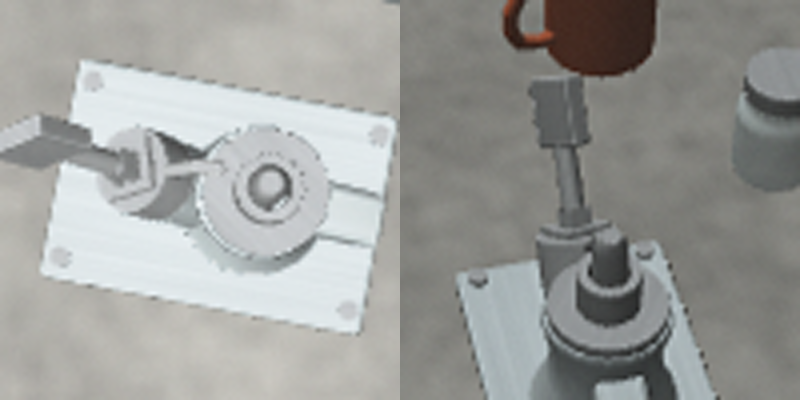

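The key stands in the recess with its top about 87 mm above the mouth, so the tip is about 27 mm down. The keeper lies over the flange, the ring is flat, and the gripper is clear.

```bash
python3 -c "
from station import *
print(hand_in())"
```

```text
the job is handed in; nothing more can be done
None
```

I've handed in the job, but no verdict came back. In my last measurements, the ring is flat on the seat, the key is about 27 mm deep in the recess, and the knob is turned to its stop with the keeper over the flange. The gripper was clear of everything, and I did not re-measure the bystanders at the end.

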